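# Hang a keyhole shelf on its screws and stand the bottle on it

## Robot

A 6-joint arm with a two-finger parallel gripper is mounted at the origin on a cart in front of the work surface, level with it; the furniture and walls round the work are solid. World frame = base frame: x ahead of the robot, y to its left, z up, the work surface at z = 0. Lengths are in m, angles in rad, forces in N, time in s.
With the tool pointing down it reaches from about 0.35 to 0.85 m from the base axis. Payload 8.1 kg.
Tool frame: the origin (TCP) lies between the finger pads; the fingertips stand 14 mm ahead of it and the grasp point (between the pads) lies 5 mm behind it (robot.tip_reach is the z of the fingertips in the tool frame, in m); z points along the fingers, y is the line along which they close (so a half turn about z gives the same grasp; the last joint's range is limited). The gripper opens to 93 mm and grips with 3 to 60 N. Pads are 15 mm wide; open, the fingers measure 128 mm over their backs; the gripper's body (75 mm by 188 mm) begins 65 mm behind the grasp point.
Start: joints at [1.175, 0.13, 1.488, -0, 1.523, -0.085], TCP at [0.183, 0.571, 0.233] pointing down, gripper open.
Joint ranges: [-2.96, 2.96], [-0.89, 2.26], [0.02, 2.5], [-1.34, 4.48], [0, 2.73], [-2.66, 2.66]. Speed limits (rad/s): [2.39, 2.39, 2.79, 3.14, 3.14, 3.14].

## Interface

Orientations are given as a rotation vector (axis times angle).
In Python, from plant import robot gives the robot as it stands. The module is installed in compiled form; this text tells all that it offers.
- The arm moves only by the shell command python3 -m handwheel 'ROWS' [FORCE]. ROWS is JSON, a list of rows, each a list of 7 numbers: the closure, from -1 (fully open) to 1 (shut), then the shift along the tool's x, y, z each as a share of 100 cm, from -1 to 1, then the turn, a rotation vector about the tool's x, y, z each as a share of 180 degrees, from -1 to 1. In form: [[grip, tx, ty, tz, rx, ry, rz], ...]. A call has 1 to 20 rows; each row is the pose to reach, as a shift and turn from the pose commanded when the call began, along the tool's axes at that moment, turning the shorter way round; what a row does not reach only later rows make up. A row lasts 1/8 s, in which the tool goes at most 62.5 mm and 10.7 degrees, less where a joint would pass 70% of its speed; a pose out of reach is approached as far as the arm can. A call with a number of a shift or a turn outside -1 to 1 is refused whole. A call with a gripper value outside its range is refused whole. The fingers move at their own pace and stop on an object; FORCE is the grip in N (left out, the last holds). Time passes only in rows, so rows that repeat a pose let the fingers close. It gives the time, the measured TCP pose, the force, the opening and the grip force at its end, in the units of the state.
- robot.read_state(): the state, without advancing time (a new reading comes with each control period).
- robot.read_camera(name): name is "scene" or "top" or "wrist"; returns a dict with "frame" (400x640x3 uint8, red, green, blue), "fx", "fy", "cx", "cy" (pixels), "rvec" (rotation vector, rad) and "tvec" (3), from world to camera coordinates, as OpenCV has them; the wrist camera has in their place "T_tool_cam" (4x4, takes a point from camera to tool coordinates, whose origin is the TCP and whose axes are the flange's). Camera axes: x right, y down, z forward; pixel columns grow to the right and rows downward; lengths in m; the calibration is good to about 2 mm. A picture is of the moment at which its call begins: read the wrist's pose just before it. There is no depth.
- robot.close_job(): hands the job in; it is judged then, once.
Trained networks look in a picture, given as the dict that the camera call returned (one of the last four; its "shot" number tells which), for a name from the list of things; names that differ only in an ending like _2 or _b are one class to them, and where a whole thing is asked for, a point or a joint stands for the part that bears it (a point fixed in the world has none). Each returns a list of dicts, best first, with "conf" (0 to 1); they miss things now and then, are a little off and sometimes report something else, mostly with a low value. They report only what shows in the picture. A call takes as long as a camera call. They do not tell look-alikes from the thing itself.
- robot.regions_of(picture, name): "mask" (400x640 bool, what is visible of it) and "rect" ([left, top, right, bottom] in pixels, round what is visible of it).
The state is a dict: "t": time; "q": joint angles; "dq": joint speeds; "joint_torque": joint torques, N m; "tool_pos": TCP position; "orientation": TCP orientation; "force": force on the tool from outside, world axes, zero at the start; "wrist_torque": the same for the moment, N m; "opening": finger opening in m; "gripper_force": force on a finger pad.
Only numpy, scipy, OpenCV 4.12 (cv2) and the standard library are available. Lean on these libraries where they do the work, as an engineer would, in place of code of your own. Each camera call takes 0.05 s, during which the arm holds its last target. There are 200 camera calls.

## Task

The white bottle stands where the loose metal shelf has to go up: set it aside on the desk, then hang the shelf on the empty stand: pass its two keyholes over the two screw heads, then slide it straight down until the screws are home at the tops of the slots, and let go so that it hangs locked by itself. Then stand the bottle upright on its ledge, behind the lip. Leave the carton, the solder reel, the tape roll and the other stand with its shelf and jar as they are.

Things in the scene. Friction and masses are not known exactly. Their poses are not given: they have to be found in the camera images.
- shelf_mid (a point): Loose aluminium folded shelf, standing upright on its ledge; box 92 deep (x) x 50 wide (y) x 84 high, 0.18 kg. This point: the box's centre, 42 above the underside. x to its back, y across, z up. 4 mm back plate (rear face x = +46), 3 mm side flanges from it forward to x = +18, full height (top front corner cut: +26 above 76). In front of them an open ledge. All mm.
- shelf_grip (a point): Where to grip the shelf: midway between the flanges' outer faces (50 mm apart across y), 32 mm behind the shelf's centre, 57 mm above its underside. Fingers go outside the flanges, one on each side. Same axes as the shelf.
- shelf_slots (a point): Point on the shelf's rear face midway between its two keyholes (at y = +12 and -12 mm), 67.5 mm above the underside: the middle of the screw shanks when hung home. Each keyhole is a round hole 18 mm across, its centre 17.5 mm below this point, with an 8 mm wide slot going up from it to 2.5 mm above this point. Shelf axes.
- shelf_ledge (a point): Top face of the shelf's ledge, 4 mm above the underside, at the middle of the free space for the bottle: 61 mm long (x) between the flanges and the front lip (3 mm thick, rising 6 mm above the ledge), 50 mm wide (y). 12.5 mm in front of the shelf's centre. Shelf axes.
- shelf: The same loose shelf; origin at the centre of its underside, axes as above. Between it and the robot stands a fixed desk lamp, an obstacle that never moves: its solid shade fills world x 0.24 to 0.40, y -0.13 to 0.04, z 0.19 to 0.31 m; its thin post rises at x 0.345, y 0.211 to z 0.36 m.
- screws (a point): On the front face of the empty stand's upright, midway between its two screws, 130 mm above the desk. x points into the upright (the way the shelf is pushed on), y along the screws, z up. Screws stick out to -x at y = +12 and -12 mm: shank 5 mm thick, 6 mm long, then pan head 12 mm across, 5 mm thick. Hung home, the shelf's rear face is 0 to 2 mm from this face.
- stand: The empty grey stand, fixed. Origin on the desk under the front face of its upright; x into the upright, z up. Upright 44 mm wide (narrower than the shelf, fingers pass beside it), 8 mm thick, 150 mm high. Base 76 mm wide, 10 mm high, from 14 mm in front of the face to 34 mm behind it.
- bottle_mid (a point): White plastic bottle with a white cap, round, 44 mm across, 83 mm high, about 0.1 kg, the cap (top 15 mm) does not turn. At the start it stands on the desk in front of the empty stand, where the shelf's ledge has to go. This point is its centre, 41.5 mm above its underside; z up.
- bottle: The same bottle; origin at the centre of its underside, z up.
- stand_full: The other stand, fixed and the same, but with such a shelf already hanging on it (underside 62.5 mm up, reaching 92 mm out to -x) and on it a small flux jar 36 mm across, its top 106 mm above the desk; the shelf itself reaches 147 mm up. Origin on the desk under the front face of its upright; x into the upright, z up. Leave alone.
- carton: Small loose kraft carton, 42 (x) by 62 (y) by 58 mm high, to the right. Its origin is on the desk under its centre; z up. Leave alone.
- spool: Loose reel of solder, 54 by 48 mm, 41 mm high with the wire end, in the same row as the loose shelf. Its origin is on the desk under its centre; z up. Leave alone.
- tape: Loose roll of amber tape lying flat, 62 mm across, 15 mm high, between the two stands, a little nearer the robot. Its origin is on the desk under its centre; z up. Leave alone.
Mind the look-alikes: they are no part of the job. There is more than one size of the bottle; the job needs the largest. There is more than one size of the stand; the job needs the smaller.

How it is judged:
On the way, in this order (a step that is already met when the one before it is completed fails the run):
1. the bottle has been set aside: upright on the desk, let go, more than 30 mm from where it stood (distance of bottle_mid from where it was at the start of the episode above 0.03 m and height (world z) of bottle_mid between 0.036 and 0.047 m and angle between bottle_mid's own z axis and vertical below 0.12 rad and contact force between the fingers and bottle below 0.1 N), for 0.2 s.
2. the shelf hangs on the empty stand by itself: both screws home in the slots, nothing gripping it (x of shelf_slots in the frame of screws between -0.005 and 0.002 m and y of shelf_slots in the frame of screws between -0.004 and 0.004 m and z of shelf_slots in the frame of screws between -0.005 and 0.004 m and angle between shelf_mid's own z axis and vertical below 0.12 rad and angle between the x axis of shelf_mid and the x axis of screws, either way round below 0.12 rad and contact force between the fingers and shelf below 0.1 N), for 0.3 s.
3. the bottle stands on the ledge of the hung shelf, let go (all of step 2 and x of bottle_mid in the frame of shelf_mid between -0.027 and 0.002 m and y of bottle_mid in the frame of shelf_mid between -0.014 and 0.014 m and z of bottle_mid in the frame of shelf_mid between -0.0005 and 0.0075 m and angle between bottle_mid's own z axis and vertical below 0.12 rad and contact force between the fingers and bottle below 0.1 N), for 0.3 s.
At the end, for the whole second after the job is handed in: Shelf hangs on the empty stand: slot tops on the screws (4 mm sideways, 5 down, 4 up), rear face within 5 mm of the upright, upright and square within 0.12 rad. Bottle upright (0.12 rad) on its ledge, within 14 mm of the middle across, x -27 to +2 mm from the shelf centre. Both at rest, released (all of step 3 and linear speed of each of shelf, bottle below 0.02 m/s); the robot touches nothing.
It fails at once if the solder reel is shifted by more than 25 mm (distance of spool from where it was at the start of the episode above 0.025 m).
It fails at once if the kraft carton is shifted by more than 25 mm (distance of carton from where it was at the start of the episode above 0.025 m).
It fails at once if the tape roll is shifted by more than 25 mm (distance of tape from where it was at the start of the episode above 0.025 m).
It fails at once if the stand whose shelf is already up, or the jar on it, is struck (more than 5 N) (contact force between stand_full and anything else above 5 N).
It also fails if it takes over 72 s, if anything falls off the work surface, if the arm or the gripper's body presses on something with over 40 N, if the wrist force passes 120 N, or if a joint passes its speed limit or range.

## Working session

There is one attempt and no reset: what is moved stays moved. The work goes in short steps, Python scripts to look and compute and a shell command to move; the robot and the scene stay as the last step left them, time stands still between calls to the robot, and variables do not carry over. Pictures are saved under pics/ and viewed, at most 12 in all, crops included, and the job is handed in when it is done.

```bash
mkdir -p pics; cat > h.py <<'E'
import numpy as np, cv2
from plant import robot
from scipy.spatial.transform import Rotation as R
def save(p,n): cv2.imwrite('pics/'+n+'.png',cv2.cvtColor(p['frame'],cv2.COLOR_RGB2BGR))
def cam(p,st=None):
    K=np.array([[p['fx'],0,p['cx']],[0,p['fy'],p['cy']],[0,0,1.]])
    if 'rvec' in p:
        Rc=R.from_rotvec(p['rvec']).as_matrix(); t=np.array(p['tvec']).ravel()
    else:
        T=np.eye(4);T[:3,:3]=R.from_rotvec(st['orientation']).as_matrix();T[:3,3]=st['tool_pos']
        M=np.linalg.inv(T@np.array(p['T_tool_cam']));Rc=M[:3,:3];t=M[:3,3]
    return K,Rc,t
def proj(c,P):
    K,Rc,t=c; q=(np.atleast_2d(P)@Rc.T+t)@K.T; return q[:,:2]/q[:,2:]
def back(c,uv,z):
    K,Rc,t=c; d=Rc.T@np.linalg.inv(K)@np.array([uv[0],uv[1],1.]); o=-Rc.T@t
    return o+d*(z-o[2])/d[2]
E
python3 - <<'E'
from h import *
s=robot.read_state();print({k:np.round(s[k],3) for k in s})
for n in ['scene','top']:
    p=robot.read_camera(n);save(p,n+'0');c=cam(p);print(n,-c[1].T@c[2],c[1][2])
    for o in ['shelf','bottle','stand','stand_full','carton','spool','tape']:
        for r in robot.regions_of(p,o):
            m=r['mask'];x0,y0,x1,y1=r['rect']
            print(o,round(r['conf'],2),r['rect'],m.sum(),'bottom@z0',back(c,((x0+x1)/2,y1),0).round(3),'ctr',back(c,np.argwhere(m).mean(0)[::-1],0.04).round(3))
E
```

```text
{'t': np.float64(0.0), 'q': array([ 1.175,  0.131,  1.489, -0.   ,  1.523, -0.085]), 'dq': array([-0.001,  0.001,  0.001,  0.   , -0.   , -0.001]), 'joint_torque': array([ 0.0000e+00, -5.5981e+01, -4.9178e+01,  7.7000e-02,  3.5000e-02,
       -0.0000e+00]), 'tool_pos': array([0.183, 0.571, 0.232]), 'orientation': array([-4.860e-01, -3.103e+00,  3.000e-03]), 'force': array([ 1.118, -0.207, -0.353]), 'wrist_torque': array([ 0.026,  0.038, -0.025]), 'gripper_force': np.float64(0.0), 'opening': np.float64(0.093)}
scene [-0.04503851 -0.50628371  0.79943306] [ 0.54108804  0.48813785 -0.68479572]
shelf 0.72 [234.2, 163.2, 270.2, 196.8] 307 bottom@z0 [0.468 0.22  0.   ] ctr [0.49  0.222 0.04 ]
shelf 0.29 [382.3, 221.4, 416.5, 251.4] 659 bottom@z0 [ 0.589 -0.193  0.   ] ctr [ 0.596 -0.178  0.04 ]
bottle 0.97 [342.7, 190.6, 360.7, 225.8] 498 bottom@z0 [ 0.574 -0.052  0.   ] ctr [ 0.585 -0.03   0.04 ]
bottle 0.57 [338.3, 230.2, 347.5, 256.8] 331 bottom@z0 [ 0.48  -0.103  0.   ] ctr [ 0.481 -0.1    0.04 ]
bottle 0.51 [307.8, 224.2, 317.6, 248.9] 310 bottom@z0 [ 0.448 -0.033 -0.   ] ctr [ 0.452 -
[... 1837 characters left out ...]
full 0.88 [226.2, 135.4, 257.4, 180.0] 970 bottom@z0 [0.606 0.221 0.   ] ctr [0.667 0.224 0.04 ]
stand_full 0.21 [311.7, 143.9, 336.3, 170.1] 487 bottom@z0 [ 0.641 -0.011  0.   ] ctr [ 0.668 -0.012  0.04 ]
carton 0.73 [366.6, 168.6, 395.6, 194.4] 466 bottom@z0 [ 0.575 -0.173  0.   ] ctr [ 0.606 -0.169  0.04 ]
spool 0.66 [219.6, 204.0, 252.2, 248.0] 716 bottom@z0 [0.414 0.227 0.   ] ctr [0.474 0.223 0.04 ]
spool 0.64 [288.1, 211.6, 307.5, 234.0] 271 bottom@z0 [0.457 0.058 0.   ] ctr [0.476 0.052 0.04 ]
tape 0.76 [268.7, 181.6, 294.5, 202.2] 303 bottom@z0 [0.545 0.106 0.   ] ctr [0.573 0.11  0.04 ]
tape 0.43 [222.6, 205.2, 253.1, 246.6] 662 bottom@z0 [0.417 0.222 0.   ] ctr [0.472 0.222 0.04 ]
```

```bash
python3 - <<'E'
import cv2,numpy as np
a=cv2.imread('pics/scene0.png')[110:290,190:450];b=cv2.imread('pics/top0.png')[120:300,200:460]
f=lambda i:cv2.resize(i,None,fx=3,fy=3,interpolation=3)
cv2.imwrite('pics/s1.png',f(a));cv2.imwrite('pics/t1.png',f(b))
E
```

```text
(no output)
```

View pics/s1.png

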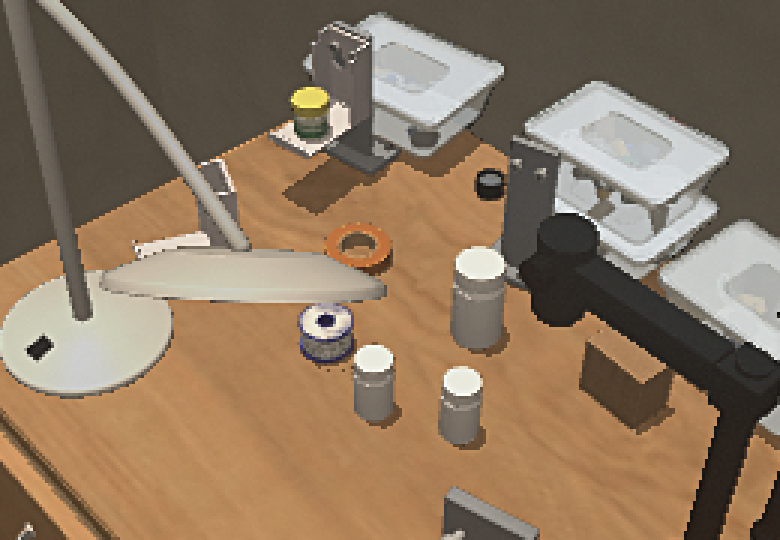

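View pics/t1.png

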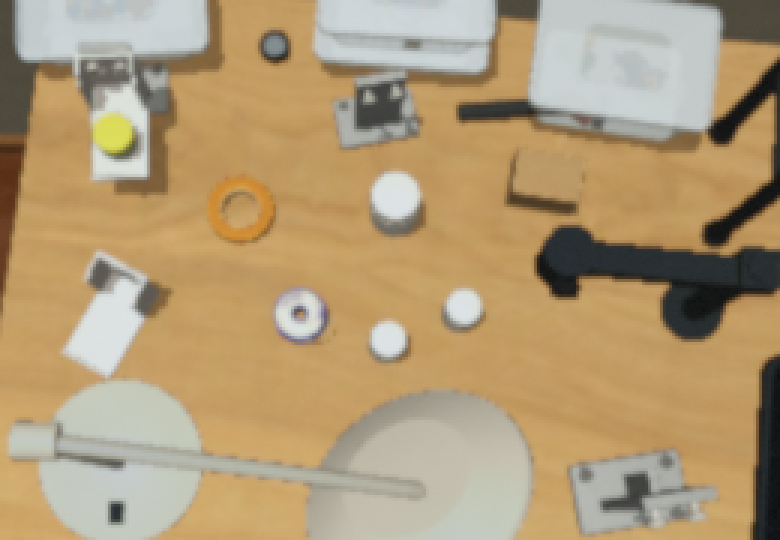

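The pictures show the empty stand at about (0.67,-0.01) with the large bottle in front of it and the loose shelf at (0.47,0.22). The second stand, bottom right, is the larger decoy. A black monitor arm ends near scene px (378,190) / top px (390,203), so I check its height and work out the first move.

```bash
cat >> h.py <<'E'
def rel(pos,yaw=None,ydir=None,verbose=1):
    """row values to bring the tool pointing down, tool y along +-(ydir yaw)"""
    s=robot.read_state();R0=R.from_rotvec(s['orientation']);d=R0.inv().apply(np.array(pos)-s['tool_pos'])
    if yaw is None: r=np.zeros(3)
    else:
        best=None
        for k in (0,np.pi):
            a=yaw+k; y=np.array([-np.sin(a),np.cos(a),0]);z=np.array([0,0,-1.]);x=np.cross(y,z)
            v=(R0.inv()*R.from_matrix(np.c_[x,y,z])).as_rotvec()
            if best is None or np.linalg.norm(v)<np.linalg.norm(best): best=v
        r=best/np.pi
    print('row',np.r_[d,r].round(4),'q',s['q'].round(2),'t',round(float(s['t']),2))
def tri(c1,u1,c2,u2):
    P=[c[0]@np.c_[c[1],c[2]] for c in (c1,c2)]
    X=cv2.triangulatePoints(P[0],P[1],np.array(u1,float).reshape(2,1),np.array(u2,float).reshape(2,1)).ravel();X=X[:3]/X[3]
    return X,proj(c1,X)[0]-u1
E
python3 - <<'E'
from h import *
c1=cam(robot.read_camera('scene'));c2=cam(robot.read_camera('top'))
for a,b in [((377,186),(388,202)),((440,230),(450,206))]: print(tri(c1,a,c2,b))
rel((0.44,0.27,0.32),np.deg2rad(-22))
print(robot.read_camera('wrist')['T_tool_cam'],robot.tip_reach, robot.read_camera('wrist')['fx'])
E
```

```text
(array([ 0.50627789, -0.15544864,  0.24244849]), array([-0.06118662,  0.01151034]))
(array([ 0.50535894, -0.30400973,  0.22336031]), array([-1.11708977,  0.22315852]))
row [-0.3364 -0.2084 -0.0874  0.     -0.      0.0233] q [ 1.17  0.13  1.49  0.    1.52 -0.09] t 0.9
[[-2.80683536e-04 -9.53451522e-01 -3.01546209e-01  8.40785721e-02]
 [ 9.99999267e-01 -6.22703264e-04  1.03809644e-03  9.48874714e-04]
 [-1.17754843e-03 -3.01545696e-01  9.53450998e-01 -1.51561109e-01]
 [ 0.00000000e+00  0.00000000e+00  0.00000000e+00  1.00000000e+00]] 0.014 306.64111796278615
```

```bash
python3 -m handwheel '[[-1,-0.15,-0.1,-0.08,0,0,0.01],[-1,-0.336,-0.208,-0.087,0,0,0.023],[-1,-0.336,-0.208,-0.087,0,0,0.023],[-1,-0.336,-0.208,-0.087,0,0,0.023],[-1,-0.336,-0.208,-0.087,0,0,0.023],[-1,-0.336,-0.208,-0.087,0,0,0.023],[-1,-0.336,-0.208,-0.087,0,0,0.023],[-1,-0.336,-0.208,-0.087,0,0,0.023],[-1,-0.336,-0.208,-0.087,0,0,0.023]]'
python3 - <<'E'
from h import *
s=robot.read_state();p=robot.read_camera('wrist');save(p,'w1');c=cam(p,s)
import pickle;pickle.dump((c,s),open('w1.pkl','wb'))
print(s['tool_pos'],s['orientation'],-c[1].T@c[2])
for r in robot.regions_of(p,'shelf'):
    print(r['conf'],r['rect'],cv2.approxPolyDP(cv2.convexHull(np.argwhere(r['mask'])[:,::-1].astype(np.int32)),4,True)[:,0].tolist())
E
```

```text
t: 2.12
tool_pos: [0.4394, 0.2709, 0.3194]
orientation: [-0.598, -3.084, -0.0]
force: [0.7, -0.0, -0.7]
opening: 0.0928
gripper_force: 0.0
[0.4393742  0.27086666 0.31943542] [-5.98149001e-01 -3.08359569e+00 -2.69359026e-04] [0.36176081 0.30317806 0.47104222]
0.81 [280.4, 160.7, 320.6, 239.5] [[319, 162], [314, 236], [279, 235], [288, 161]]
```

View pics/w1.png

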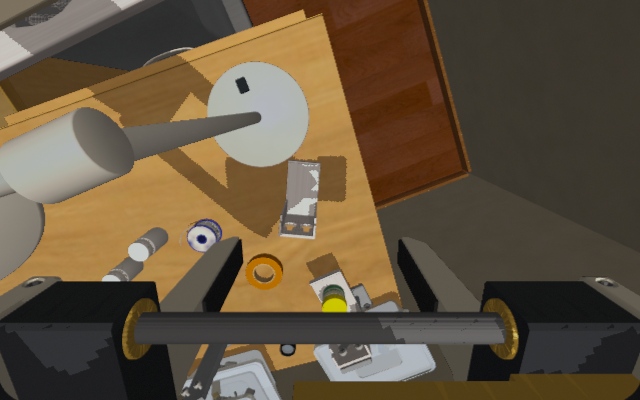

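The wrist view shows the shelf upright at px (280–320,160–240) with its back plate at the lower end and the two keyholes visible. I fit a silhouette model to the masks.

```bash
cat >> h.py <<'E'
from scipy.optimize import minimize
def box(x0,x1,y0,y1,z0,z1): return np.array([[x,y,z] for x in (x0,x1) for y in (y0,y1) for z in (z0,z1)])/1000.
fl=lambda y0,y1: np.array([[x,y,z] for y in (y0,y1) for x,z in ((18,0),(46,0),(46,84),(26,84),(18,76))])/1000.
SHELF=[box(-46,46,-25,25,0,4),box(-46,-43,-25,25,0,10),box(42,46,-25,25,0,84),fl(22,25),fl(-25,-22)]
STAND=[box(0,8,-22,22,0,150),box(-14,34,-38,38,0,10)]
def world(P,v,z=0):
    cs,sn=np.cos(v[2]),np.sin(v[2]); return np.c_[v[0]+cs*P[:,0]-sn*P[:,1],v[1]+sn*P[:,0]+cs*P[:,1],P[:,2]+z]
def sil(parts,c,v,z=0,sc=4):
    m=np.zeros((400*sc,640*sc),np.uint8)
    for P in parts:
        cv2.fillConvexPoly(m,cv2.convexHull(np.round((proj(c,world(P,v,z))+.5)*sc-.5).astype(np.int32)),1)
    return cv2.resize(m.astype(np.float32),(640,400),interpolation=cv2.INTER_AREA)
def fit(parts,views,v0,z=0,ign=None):
    def f(d):
        v=v0+d*[.01,.01,.1]; e=0
        for c,m in views:
            s=sil(parts,c,v,z); e+=1-np.minimum(s,m).sum()/np.maximum(s,m).sum()
        return e
    r=minimize(f,np.zeros(3),method='Nelder-Mead',options=dict(initial_simplex=np.array([[0,0,0],[1,0,0],[0,1,0],[0,0,1.]])+.1,xatol=.01,fatol=1e-4))
    return v0+r.x*[.01,.01,.1],r.fun
E
python3 - <<'E'
from h import *
s=robot.read_state();p=robot.read_camera('wrist');c=cam(p,s);q=robot.read_camera('top');cq=cam(q)
mw=robot.regions_of(p,'shelf')[0]['mask'].astype(np.float32)
mt=robot.regions_of(q,'shelf')[0]['mask'].astype(np.float32)
v0=np.array([.475,.223,np.deg2rad(-22)])
a=[fit(SHELF,[(c,mw)],v0),fit(SHELF,[(cq,mt)],v0),fit(SHELF,[(c,mw),(cq,mt)],v0)]
for x in a: print(x)
v=a[0][0]
im=cv2.resize(cv2.cvtColor(p['frame'],cv2.COLOR_RGB2BGR)[150:250,250:350],None,fx=5,fy=5)
for P in SHELF[:4:]+SHELF[4:]:
    h=cv2.convexHull(((proj(c,world(P,v))-[250,150]+.5)*5).astype(np.int32));cv2.polylines(im,[h],1,(0,255,0),1)
cv2.imwrite('pics/o1.png',im)
E
```

```text
(array([ 0.47204699,  0.22897519, -0.4622918 ]), np.float64(0.049968183040618896))
(array([ 0.47149329,  0.22844328, -0.48692179]), np.float64(0.07002466917037964))
(array([ 0.47185967,  0.22906117, -0.46566541]), np.float64(0.12423193454742432))
```

View pics/o1.png

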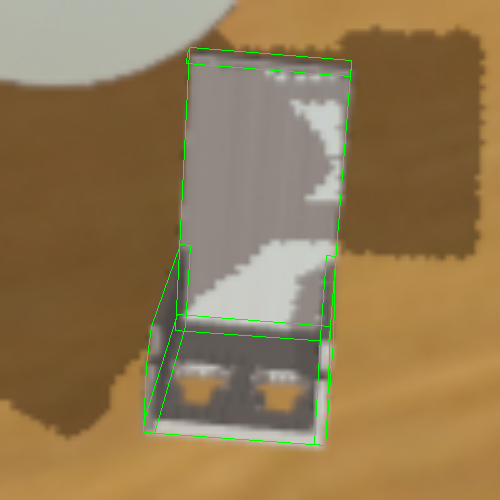

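The overlay matches the shelf edges and keyholes well: shelf at (0.472,0.229), yaw -0.466. Next I go above the bottle.

```bash
python3 - <<'E'
from h import *
rel((0.57,-0.03,0.29),np.deg2rad(10))
E
```

```text
row [-2.335e-01 -2.308e-01  2.950e-02 -0.000e+00 -1.000e-04 -1.770e-01] q [ 0.45 -0.12  1.58  0.    1.68 -0.74] t 2.42
```

```bash
python3 -m handwheel '[[-1,-0.234,-0.231,0.03,0,0,-0.177],[-1,-0.234,-0.231,0.03,0,0,-0.177],[-1,-0.234,-0.231,0.03,0,0,-0.177],[-1,-0.234,-0.231,0.03,0,0,-0.177],[-1,-0.234,-0.231,0.03,0,0,-0.177],[-1,-0.234,-0.231,0.03,0,0,-0.177],[-1,-0.234,-0.231,0.03,0,0,-0.177],[-1,-0.234,-0.231,0.03,0,0,-0.177],[-1,-0.234,-0.231,0.03,0,0,-0.177]]'
python3 - <<'E'
from h import *
s=robot.read_state();p=robot.read_camera('wrist');save(p,'w2');c=cam(p,s)
import pickle;pickle.dump((c,s),open('w2.pkl','wb'))
print(s['tool_pos'],s['orientation'])
for o in ['stand','bottle']:
  for r in robot.regions_of(p,o)[:3]:
    print(o,r['conf'],r['rect'],r['mask'].sum(),back(c,np.argwhere(r['mask']).mean(0)[::-1],.0415).round(4))
q=robot.read_camera('top');cq=cam(q);q=0
E
```

```text
t: 3.55
tool_pos: [0.5703, -0.0298, 0.29]
orientation: [-0.274, 3.129, 0.0]
force: [0.1, 0.1, -0.3]
opening: 0.0931
gripper_force: 0.0
[ 0.57030258 -0.02982048  0.28998852] [-2.74167993e-01  3.12913566e+00  2.60249807e-04]
stand 0.88 [293.9, 211.6, 344.7, 277.5] 2824 [ 0.6823 -0.011   0.0415]
bottle 0.98 [324.4, 62.9, 354.3, 95.6] 689 [ 0.4562 -0.0264  0.0415]
bottle 0.88 [269.0, 79.6, 296.6, 108.2] 675 [ 0.4869 -0.0934  0.0415]
```

View pics/w2.png

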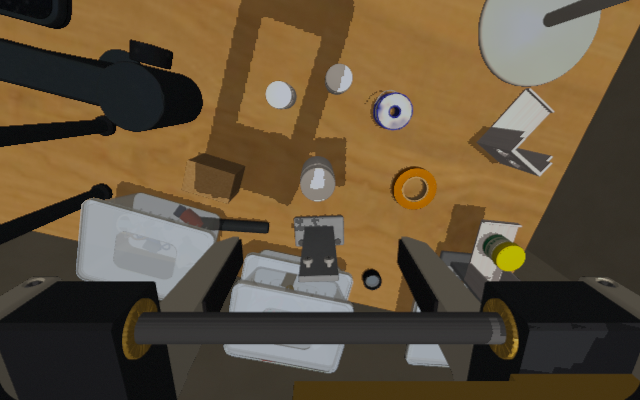

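The wrist view shows the stand upright with its two screws at px (318,265), the large bottle at (317,180) and the tape at (414,188). I fit the stand and the bottle.

```bash
python3 - <<'E'
from h import *
s=robot.read_state();p=robot.read_camera('wrist');c=cam(p,s);q=robot.read_camera('top');cq=cam(q);sc=robot.read_camera('scene');cs=cam(sc)
v0=np.array([.67,-.012,np.deg2rad(10)])
m=robot.regions_of(p,'stand')[0]['mask'].astype(np.float32)
v,e=fit(STAND,[(c,m)],v0);print('stand',v,e)
a=np.linspace(0,2*np.pi,24,endpoint=False);ring=lambda r,z:np.c_[r*np.cos(a),r*np.sin(a),a*0+z]
BOT=[np.r_[ring(.022,0),ring(.022,.083)]]
for n,pp,cc in (('w',p,c),('t',q,cq),('s',sc,cs)):
    for r in robot.regions_of(pp,'bottle'):
        if np.linalg.norm(back(cc,np.argwhere(r['mask']).mean(0)[::-1],.0415)[:2]-[.59,-.03])<.03:
            print(n,r['rect'],fit(BOT,[(cc,r['mask'].astype(np.float32))],np.array([.59,-.03,0])))
im=cv2.resize(cv2.cvtColor(p['frame'],cv2.COLOR_RGB2BGR)[140:300,260:380],None,fx=4,fy=4)[:600]
H=[box(-11,-6,-18,-6,124,136),box(-11,-6,6,18,124,136)]
for P in STAND+H:
    h=cv2.convexHull(((proj(c,world(P,v))-[260,140]+.5)*4).astype(np.int32));cv2.polylines(im,[h],1,(0,255,0),1)
h=cv2.convexHull(((proj(c,world(BOT[0],(.583,-.03,0)))-[260,140]+.5)*4).astype(np.int32));cv2.polylines(im,[h],1,(0,0,255),1)
cv2.imwrite('pics/o2.png',im)
E
```

```text
stand [ 0.66324004 -0.01447336  0.21671908] 0.05560410022735596
w [302.5, 155.6, 335.7, 200.8] (array([ 0.58061533, -0.03072572,  0.07831173]), np.float64(0.054452478885650635))
t [321.3, 177.9, 338.5, 197.9] (array([ 0.57780811, -0.03108346,  0.17108052]), np.float64(0.08614897727966309))
s [341.2, 192.2, 362.5, 224.7] (array([ 0.5839556 , -0.03052464,  0.00316012]), np.float64(0.07546555995941162))
```

View pics/o2.png

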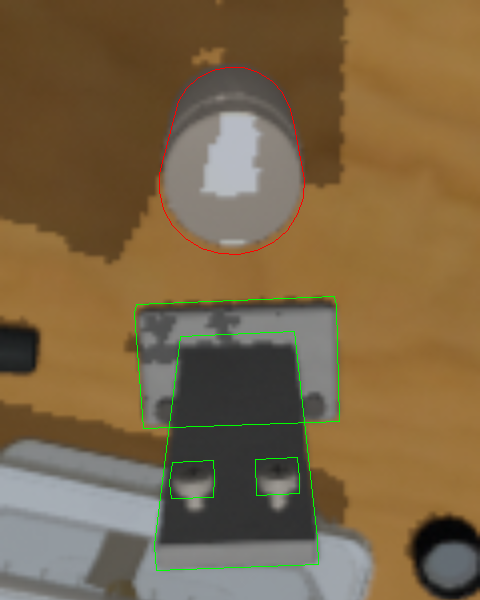

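Stand (0.663,-0.0145, yaw 0.217) and bottle (0.581,-0.0305) both match the picture. I work out the grasp.

```bash
python3 - <<'E'
from h import *
rel((0.581,-0.0305,0.052),0.217)
E
```

```text
row [-0.0105 -0.0011  0.2376  0.     -0.     -0.014 ] q [-0.14  0.04  1.48  0.    1.62 -1.89] t 4.1
```

```bash
python3 -m handwheel '[[-1,-0.0105,-0.001,0.06,0,0,-0.014],[-1,-0.0105,-0.001,0.12,0,0,-0.014],[-1,-0.0105,-0.001,0.17,0,0,-0.014],[-1,-0.0105,-0.001,0.21,0,0,-0.014],[-1,-0.0105,-0.001,0.235,0,0,-0.014],[-1,-0.0105,-0.001,0.2376,0,0,-0.014],[-1,-0.0105,-0.001,0.2376,0,0,-0.014],[0.4,-0.0105,-0.001,0.2376,0,0,-0.014],[0.4,-0.0105,-0.001,0.2376,0,0,-0.014],[0.4,-0.0105,-0.001,0.2376,0,0,-0.014],[0.4,-0.0105,-0.001,0.2376,0,0,-0.014],[0.4,-0.0105,-0.001,0.2376,0,0,-0.014]]' 15
python3 - <<'E'
from h import *
rel((0.5876,0.0498,0.052))
E
```

```text
t: 5.6
tool_pos: [0.581, -0.0304, 0.052]
orientation: [0.34, -3.123, -0.0]
force: [0.1, -0.9, 0.6]
opening: 0.0474
gripper_force: 0.0
row [-0.0238  0.0769  0.      0.      0.      0.    ] q [-0.14  0.24  1.71  0.    1.19 -1.93] t 5.6
```

```bash
python3 -m handwheel '[[0.4,0,0,0,0,0,0],[0.4,0,0,0,0,0,0],[0.4,0,0,0,0,0,0],[0.4,0,0,-0.025,0,0,0],[0.4,-0.012,0.038,-0.025,0,0,0],[0.4,-0.0238,0.0769,-0.025,0,0,0],[0.4,-0.0238,0.0769,-0.025,0,0,0],[0.4,-0.0238,0.0769,-0.012,0,0,0],[0.4,-0.0238,0.0769,-0.001,0,0,0],[0.4,-0.0238,0.0769,-0.0005,0,0,0]]' 15
```

```text
t: 6.85
tool_pos: [0.5869, 0.0488, 0.051]
orientation: [0.338, -3.122, -0.0]
force: [0.0, 1.2, -0.9]
opening: 0.0439
gripper_force: 15.0
```

Gripped and moved, so now I release it and rise.

```bash
python3 -m handwheel '[[0.4,0,0,0,0,0,0],[-0.6,0,0,0,0,0,0],[-0.6,0,0,0,0,0,0],[-1,0,0,0,0,0,0],[-1,0,0,0,0,0,0],[-1,0,0,0,0,0,0],[-1,0,0,-0.06,0,0,0],[-1,0,0,-0.12,0,0,0],[-1,0,0,-0.18,0,0,0],[-1,0,0,-0.2,0,0,0],[-1,0,0,-0.2,0,0,0]]'
python3 - <<'E'
from h import *
v=np.array([.472,.229,-.4655]);g=world(np.array([[.032,0,.057]]),v)[0];print(g)
rel((g[0],g[1],.20),v[2])
for n in ('top','scene'):
    p=robot.read_camera(n);c=cam(p)
    for r in robot.regions_of(p,'bottle'): print(n,r['conf'],back(c,np.argwhere(r['mask']).mean(0)[::-1],.0415).round(3),r['mask'].sum())
E
```

```text
t: 8.22
tool_pos: [0.5886, 0.0498, 0.2541]
orientation: [-0.34, 3.12, -0.001]
force: [0.1, -0.5, -0.5]
opening: 0.0931
gripper_force: 0.0
[0.50059511 0.21463617 0.057     ]
row [5.060e-02 1.799e-01 5.380e-02 1.000e-04 1.100e-03 2.173e-01] q [-0.    0.09  1.49 -0.    1.56 -1.79] t 8.22
top 0.6 [0.587 0.051 0.042] 327
top 0.42 [ 0.485 -0.093  0.042] 139
scene 0.9 [0.588 0.049 0.041] 504
scene 0.88 [ 0.48  -0.101  0.041] 314
scene 0.53 [ 0.595 -0.178  0.041] 682
scene 0.51 [ 0.451 -0.034  0.041] 295
```

```bash
python3 -m handwheel '[[-1,0.0506,0.18,0,0,0,0.217],[-1,0.0506,0.18,0,0,0,0.217],[-1,0.0506,0.18,0,0,0,0.217],[-1,0.0506,0.18,0.0,0,0,0.217],[-1,0.0506,0.18,0.04,0,0,0.217],[-1,0.0506,0.18,0.054,0,0,0.217],[-1,0.0506,0.18,0.054,0,0,0.217]]'
python3 - <<'E'
from h import *
v=np.array([.472,.229,-.4655]);g=world(np.array([[.032,0,.057]]),v)[0]
rel((g[0],g[1],.052),v[2])
E
```

```text
t: 9.3
tool_pos: [0.4981, 0.214, 0.1962]
orientation: [-0.723, -3.053, 0.004]
force: [0.1, -0.1, 0.4]
opening: 0.0929
gripper_force: 0.0
row [-0.0024  0.0021  0.1442 -0.0011 -0.0011  0.0002] q [ 0.31 -0.    1.69 -0.    1.46 -0.79] t 9.3
```

```bash
python3 -m handwheel '[[-1,-0.002,0.001,0.05,0,0,0],[-1,-0.0024,0.002,0.1,0,0,0],[-1,-0.0024,0.002,0.13,0,0,0],[-1,-0.0024,0.002,0.144,0,0,0],[-1,-0.0024,0.002,0.144,0,0,0],[0.3,-0.0024,0.002,0.144,0,0,0],[0.3,-0.0024,0.002,0.144,0,0,0],[0.3,-0.0024,0.002,0.144,0,0,0],[0.3,-0.0024,0.002,0.144,0,0,0],[0.3,-0.0024,0.002,0.144,0,0,0],[0.3,-0.0024,0.002,0.144,0,0,0],[0.3,-0.0024,0.002,0.144,0,0,0],[0.3,-0.0024,0.002,0.144,0,0,0]]' 35
python3 - <<'E'
from h import *
print(robot.read_state()['gripper_force'])
s=robot.read_state();p=robot.read_camera('wrist');save(p,'w3')
E
```

```text
t: 10.92
tool_pos: [0.5026, 0.2153, 0.0547]
orientation: [0.723, 3.057, -0.0]
force: [-1.5, -2.3, 3.4]
opening: 0.0499
gripper_force: 34.9
34.93167333304882
```

View pics/w3.png

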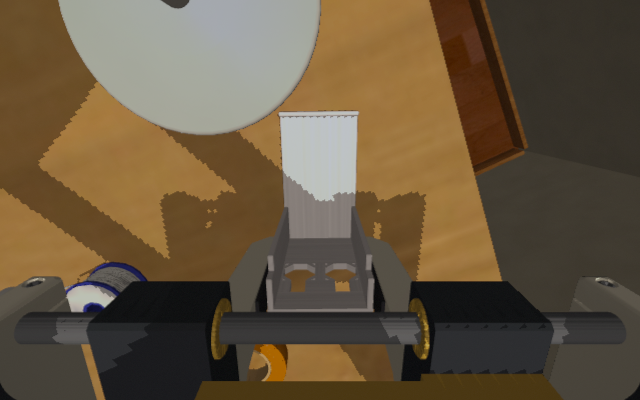

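Gripped at 49.9 mm; the wrist view shows the shelf square between the fingers, with the lip at row 113 and cols 280–358. I fit its in-hand pose while it still rests on the desk.

```bash
python3 - <<'E'
from h import *
import h
s=robot.read_state();p=robot.read_camera('wrist');c=cam(p,s)
r=robot.regions_of(p,'shelf');print([(x['conf'],x['rect']) for x in r])
m=r[0]['mask'].astype(np.float32);m[205:]=0
S0=h.sil
def S(*a,**k):
    q=S0(*a,**k);q[205:]=0;return q
h.sil=S
v,e=fit(SHELF,[(c,m)],np.array([.472,.229,-.4655]));print(v,e)
# shelf origin in a frame at TCP with shelf yaw
d=np.array(s['tool_pos'][:2])-v[:2];print('tcp in shelf frame',np.cos(v[2])*d[0]+np.sin(v[2])*d[1],-np.sin(v[2])*d[0]+np.cos(v[2])*d[1],s['tool_pos'][2])
T=R.from_rotvec(s['orientation']).as_matrix();print('tool yaw',np.arctan2(-T[0,1],T[1,1]),T[:,2])
E
python3 -m handwheel '[[0.3,0,0,-0.05,0,0,0],[0.3,0,0,-0.1,0,0,0],[0.3,0,0,-0.12,0,0,0],[0.3,0,0,-0.12,0,0,0]]'
```

```text
[(0.81, [264.8, 110.7, 374.6, 312.7])]
[ 0.47303747  0.23078674 -0.45690569] 0.01589721441268921
tcp in shelf frame 0.03338176756432653 -0.0008596127370712175 0.054707673167263896
tool yaw -0.46472018862341635 [ 9.36356046e-05 -2.17467223e-04 -9.99999972e-01]
t: 11.58
tool_pos: [0.5033, 0.2158, 0.1752]
orientation: [0.723, 3.055, 0.002]
force: [-0.1, -1.0, -2.0]
opening: 0.0503
gripper_force: 34.9
```

```bash
python3 - <<'E'
from h import *
v=np.array([.6632,-.0145,.217]);g=world(np.array([[-.0576,0,0]]),v)[0]
rel((g[0],g[1],.16),.217)
E
```

```text
row [-0.2014 -0.1706  0.0152  0.0004  0.0007 -0.217 ] q [ 0.31  0.02  1.71  0.    1.41 -0.79] t 11.57
```

```bash
python3 -m handwheel '[[0.3,-0.04,-0.035,0,0,0,-0.045],[0.3,-0.08,-0.07,0,0,0,-0.09],[0.3,-0.12,-0.105,0,0,0,-0.13],[0.3,-0.16,-0.14,0,0,0,-0.17],[0.3,-0.19,-0.16,0.01,0,0,-0.205],[0.3,-0.2014,-0.1706,0.0152,0,0,-0.217],[0.3,-0.2014,-0.1706,0.0152,0,0,-0.217],[0.3,-0.2014,-0.1706,0.0152,0,0,-0.217]]'
python3 - <<'E'
from h import *
v=np.array([.6632,-.0145,.217]);g=world(np.array([[-.0576,0,0]]),v)[0]
rel((g[0],g[1],.1347),.217)
E
```

```text
t: 12.58
tool_pos: [0.6051, -0.0265, 0.1576]
orientation: [0.339, -3.121, -0.002]
force: [-1.0, 0.7, -1.8]
opening: 0.0499
gripper_force: 34.9
row [-0.0018 -0.0008  0.0229  0.0004 -0.0008 -0.0002] q [-0.13  0.19  1.56  0.    1.39 -1.92] t 12.57
```

```bash
python3 -m handwheel '[[0.3,-0.0018,-0.0008,0.0229,0,0,0],[0.3,-0.0018,-0.0008,0.0229,0,0,0],[0.3,-0.0018,-0.0008,0.0229,0,0,0],[0.3,-0.0018,-0.0008,0.0229,0,0,0]]'
python3 - <<'E'
from h import *
import pickle
s=robot.read_state();p=robot.read_camera('wrist');c=cam(p,s);pickle.dump((p['frame'],c,s),open('w4.pkl','wb'))
v=np.array([.6632,-.0145,.217])
T=R.from_rotvec(s['orientation']).as_matrix();yaw=np.arctan2(-T[0,1],T[1,1])%np.pi
d=s['tool_pos'][:2]-v[:2];print('local',np.cos(.217)*d[0]+np.sin(.217)*d[1],-np.sin(.217)*d[0]+np.cos(.217)*d[1],s['tool_pos'][2],yaw)
sv=world(np.array([[-.0334,0,0]]),np.r_[s['tool_pos'][:2],.217])[0]
sv=np.r_[sv[:2],.217];sz=s['tool_pos'][2]-.0547
im=cv2.resize(cv2.cvtColor(p['frame'],cv2.COLOR_RGB2BGR)[100:340,240:400],None,fx=5,fy=5)
im=im[:]
K=lambda P,v,z,col:cv2.polylines(im,[cv2.convexHull(((proj(c,world(P,v,z))-[240,100]+.5)*5).astype(np.int32))],1,col,1)
for P in SHELF: K(P,sv,sz,(0,255,0))
a=np.linspace(0,2*np.pi,24)
for y in (-12,12):
    K(np.c_[a*0+46,y+9*np.cos(a),50+9*np.sin(a)]/1000,sv,sz,(0,255,255))
    K(np.c_[a*0-11,y+6*np.cos(a),130+6*np.sin(a)]/1000,v,0,(0,0,255))
K(STAND[0],v,0,(255,0,0))
cv2.imwrite('pics/o4.png',im[600:1200])
E
```

```text
t: 13.08
tool_pos: [0.6086, -0.0275, 0.1376]
orientation: [-0.34, 3.122, -0.001]
force: [-0.5, 0.5, -2.5]
opening: 0.0498
gripper_force: 34.9
local -0.05614448192427592 -0.0009458867688486149 0.13761361564600075 0.21728109378837393
```

View pics/o4.png

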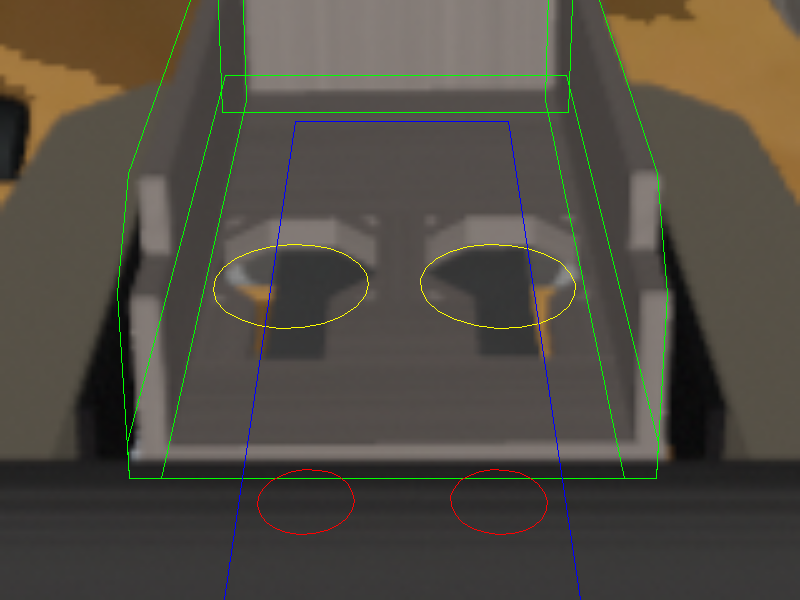

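The overlay roughly agrees (flange edges, hole bottoms); the shaft hides the plate top. I fit pitch and z offsets in the hand before inserting.

```bash
cat > fith.py <<'E'
from h import *
def infit(show=True):
    s=robot.read_state();p=robot.read_camera('wrist');c=cam(p,s)
    m=robot.regions_of(p,'shelf')[0]['mask'].astype(np.float32);m[305:]=0
    T=R.from_rotvec(s['orientation']).as_matrix()
    # shelf axes in the tool frame: x=-tool x or +tool x
    x=T[:,0]*np.sign(T[0,0]);z=-T[:,2];y=np.cross(z,x);B=np.c_[x,y,z];g=np.array([.0334,0,.0547])
    def S(u,sc=4):
        off=u[:3]*.005;Q=R.from_rotvec([0,u[3]*.05,u[4]*.05]).as_matrix();mm=np.zeros((400*sc,640*sc),np.uint8)
        for P in SHELF:
            W=((P-g)@Q.T+off)@B.T+s['tool_pos']
            cv2.fillConvexPoly(mm,cv2.convexHull(np.round((proj(c,W)+.5)*sc-.5).astype(np.int32)),1)
        mm=cv2.resize(mm.astype(np.float32),(640,400),interpolation=cv2.INTER_AREA);mm[305:]=0;return mm
    f=lambda u:1-np.minimum(S(u),m).sum()/np.maximum(S(u),m).sum()+.002*(u**2).sum()
    r=minimize(f,np.zeros(5),method='Nelder-Mead',options=dict(initial_simplex=np.r_[np.zeros((1,5)),np.eye(5)],maxiter=300))
    return f(np.zeros(5)),r.fun,r.x*[5,5,5,.05,.05],m
if __name__=='__main__': 
    a=infit();print(a[:3])
E
python3 fith.py; python3 - <<'E'
from h import *
s=robot.read_state();print(s['tool_pos'],s['force'],s['wrist_torque'])
p=robot.read_camera('scene');c=cam(p)
P=[box(-46,46,-25,25,0,4),box(42,46,-25,25,0,84)]
im=cv2.resize(cv2.cvtColor(p['frame'],cv2.COLOR_RGB2BGR)[140:240,300:420],None,fx=6,fy=6)
v=world(np.array([[-.0334,0,0]]),np.r_[s['tool_pos'][:2],.217])[0];v=np.r_[v[:2],.217]
for Q in P: cv2.polylines(im,[cv2.convexHull(((proj(c,world(Q,v,s['tool_pos'][2]-.0547))-[300,140]+.5)*6).astype(np.int32))],1,(0,255,0),1)
cv2.polylines(im,[cv2.convexHull(((proj(c,world(STAND[0],(.6632,-.0145,.217)))-[300,140]+.5)*6).astype(np.int32))],1,(255,0,0),1)
cv2.imwrite('pics/o5.png',im)
E
```

```text
(np.float64(0.07133328914642334), np.float64(0.0562926606375658), array([ 1.10726188,  0.64832531, -1.88531728,  0.00568904,  0.00907092]))
[ 0.60842728 -0.02774192  0.13722524] [ 0.06901878  0.93533083 -2.35580551] [ 0.05088037 -0.02626766  0.01293582]
```

View pics/o5.png

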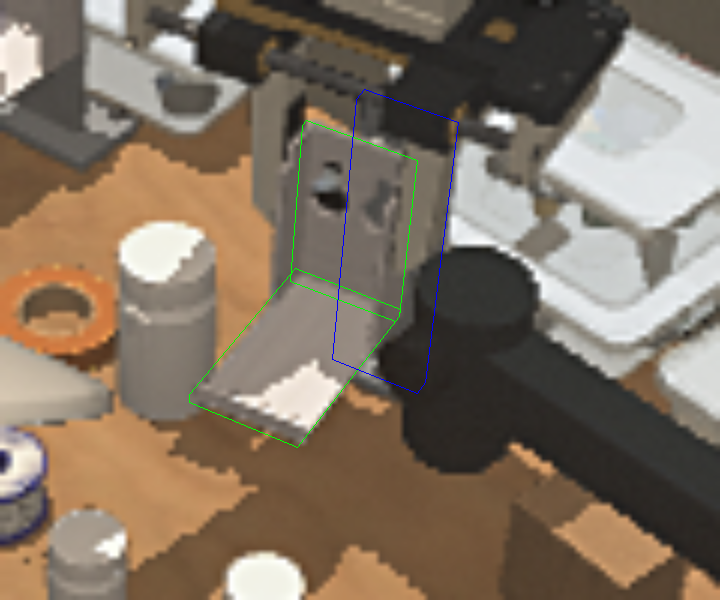

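The scene overlay matches the held shelf with no pitch, and a screw head shows through the left keyhole. I advance, then creep on force.

```bash
python3 -m handwheel '[[0.3,-0.01,0,0.0017,0,0,0],[0.3,-0.02,0,0.0017,0,0,0],[0.3,-0.028,0,0.0017,0,0,0],[0.3,-0.034,0,0.0017,0,0,0],[0.3,-0.034,0,0.0017,0,0,0]]'; python3 -m handwheel '[[0.3,-0.002,0,0,0,0,0],[0.3,-0.004,0,0,0,0,0],[0.3,-0.006,0,0,0,0,0],[0.3,-0.006,0,0,0,0,0]]'
cat > loc.py <<'E'
from h import *
s=robot.read_state();v=np.array([.6632,-.0145,.217]);d=s['tool_pos'][:2]-v[:2]
f=s['force'];C,S=np.cos(.217),np.sin(.217)
print('local',np.round([C*d[0]+S*d[1],-S*d[0]+C*d[1],s['tool_pos'][2]],4),'F',np.round([C*f[0]+S*f[1],-S*f[0]+C*f[1],f[2]],1),s['t'])
E
python3 loc.py
```

```text
t: 13.9
tool_pos: [0.6416, -0.0203, 0.1346]
orientation: [0.341, -3.123, 0.0]
force: [-0.7, 0.0, -2.3]
opening: 0.0501
gripper_force: 34.9
t: 14.4
tool_pos: [0.6472, -0.0192, 0.1348]
orientation: [-0.34, 3.123, -0.0]
force: [-0.4, 0.2, -1.7]
opening: 0.0497
gripper_force: 34.9
local [-0.0166 -0.0011  0.1348] F [-0.4  0.3 -1.7] 14.4
```

```bash
python3 -m handwheel '[[0.3,-0.001,0,0,0,0,0],[0.3,-0.002,0,0,0,0,0],[0.3,-0.002,0,0,0,0,0]]'; python3 loc.py;  python3 -m handwheel '[[0.3,-0.001,0,0,0,0,0],[0.3,-0.001,0,0,0,0,0],[0.3,-0.001,0,0,0,0,0]]'; python3 loc.py; python3 -m handwheel '[[0.3,-0.001,0,0,0,0,0],[0.3,-0.001,0,0,0,0,0],[0.3,-0.001,0,0,0,0,0]]'; python3 loc.py
```

```text
t: 14.78
tool_pos: [0.6491, -0.0187, 0.1348]
orientation: [-0.34, 3.123, -0.0]
force: [0.1, -0.0, -1.8]
opening: 0.0497
gripper_force: 34.9
local [-0.0146 -0.0011  0.1348] F [ 0.1 -0.  -1.8] 14.775
t: 15.15
tool_pos: [0.65, -0.0185, 0.1347]
orientation: [0.34, -3.123, -0.0]
force: [-0.0, -0.6, -0.5]
opening: 0.0496
gripper_force: 34.9
local [-0.0137 -0.001   0.1347] F [-0.1 -0.6 -0.5] 15.15
t: 15.52
tool_pos: [0.6509, -0.0183, 0.1347]
orientation: [0.34, -3.123, -0.0]
force: [-1.3, 0.6, -0.3]
opening: 0.0497
gripper_force: 34.9
local [-0.0129 -0.0011  0.1347] F [-1.2  0.9 -0.3] 15.525
```

```bash
python3 -m handwheel '[[0.3,-0.001,0,0,0,0,0],[0.3,-0.001,0,0,0,0,0]]'; python3 loc.py;  python3 -m handwheel '[[0.3,-0.001,0,0,0,0,0],[0.3,-0.001,0,0,0,0,0]]'; python3 loc.py
```

```text
t: 15.78
tool_pos: [0.6509, -0.0183, 0.1347]
orientation: [0.34, -3.121, 0.0]
force: [-7.8, -1.7, 3.3]
opening: 0.0502
gripper_force: 34.9
local [-0.0128 -0.001   0.1347] F [-8.   0.1  3.3] 15.775
t: 16.02
tool_pos: [0.651, -0.0183, 0.1347]
orientation: [0.339, -3.119, 0.0]
force: [-13.5, -1.2, 6.7]
opening: 0.0497
gripper_force: 34.9
local [-0.0127 -0.001   0.1347] F [-13.4   1.7   6.7] 16.025
```

Contact with the upright comes exactly where predicted. I back off to about 1 mm of play and slide down.

```bash
python3 -m handwheel '[[0.3,0.003,0,0,0,0,0],[0.3,0.003,0,0,0,0,0],[0.3,0.003,0,0.003,0,0,0],[0.3,0.003,0,0.006,0,0,0],[0.3,0.003,0,0.006,0,0,0]]'; python3 loc.py
```

```text
t: 16.65
tool_pos: [0.6498, -0.0184, 0.1281]
orientation: [0.34, -3.122, -0.0]
force: [-0.0, 0.5, -1.6]
opening: 0.0499
gripper_force: 34.9
local [-0.0139 -0.001   0.1281] F [ 0.1  0.5 -1.6] 16.65
```

```bash
python3 -m handwheel '[[0.3,0,0,0.003,0,0,0],[0.3,0,0,0.006,0,0,0],[0.3,0,0,0.006,0,0,0]]'; python3 loc.py
```

```text
t: 17.02
tool_pos: [0.6497, -0.0185, 0.1222]
orientation: [0.34, -3.122, -0.0]
force: [0.8, -0.0, -2.2]
opening: 0.0498
gripper_force: 34.9
local [-0.014  -0.001   0.1222] F [ 0.8 -0.2 -2.2] 17.025
```

```bash
python3 -m handwheel '[[0.3,0,0,0.002,0,0,0],[0.3,0,0,0.004,0,0,0],[0.3,0,0,0.004,0,0,0]]'; python3 loc.py; python3 -m handwheel '[[0.3,0,0,0.001,0,0,0],[0.3,0,0,0.001,0,0,0],[0.3,0,0,0.001,0,0,0]]'; python3 loc.py
```

```text
t: 17.4
tool_pos: [0.6499, -0.0185, 0.1184]
orientation: [0.34, -3.123, -0.0]
force: [-0.4, -0.9, -1.7]
opening: 0.0497
gripper_force: 34.9
local [-0.0139 -0.001   0.1184] F [-0.6 -0.8 -1.7] 17.4
t: 17.77
tool_pos: [0.6501, -0.0185, 0.1178]
orientation: [-0.34, 3.123, -0.0]
force: [-1.3, -0.3, -1.2]
opening: 0.0499
gripper_force: 34.9
local [-0.0137 -0.0011  0.1178] F [-1.3 -0.  -1.2] 17.775
```

```bash
python3 -m handwheel '[[0.3,0,0,0.001,0,0,0],[0.3,0,0,0.001,0,0,0],[0.3,0,0,0.001,0,0,0]]'; python3 loc.py; python3 -m handwheel '[[0.3,0,0,0.001,0,0,0],[0.3,0,0,0.001,0,0,0],[0.3,0,0,0.001,0,0,0]]'; python3 loc.py;python3 -m handwheel '[[0.3,0,0,0.001,0,0,0],[0.3,0,0,0.001,0,0,0],[0.3,0,0,0.001,0,0,0]]'; python3 loc.py
```

```text
t: 18.15
tool_pos: [0.6502, -0.0185, 0.1171]
orientation: [-0.34, 3.123, -0.0]
force: [-0.4, 0.6, 1.0]
opening: 0.0499
gripper_force: 34.9
local [-0.0135 -0.0011  0.1171] F [-0.3  0.6  1. ] 18.15
t: 18.52
tool_pos: [0.6504, -0.0185, 0.1168]
orientation: [-0.34, 3.122, -0.0]
force: [-2.8, 0.1, 5.6]
opening: 0.0497
gripper_force: 34.9
local [-0.0134 -0.0012  0.1168] F [-2.7  0.7  5.6] 18.525
t: 18.9
tool_pos: [0.6504, -0.0185, 0.1167]
orientation: [-0.34, 3.122, -0.0]
force: [-6.7, 0.2, 11.3]
opening: 0.0499
gripper_force: 34.9
local [-0.0133 -0.0012  0.1167] F [-6.5  1.6 11.3] 18.9
```

Home at the expected height, with the upward reaction rising. I ease off, release and rise.

```bash
python3 -m handwheel '[[0.3,0,0,-0.0018,0,0,0],[0.3,0,0,-0.0018,0,0,0],[-0.2,0,0,-0.0018,0,0,0],[-0.6,0,0,-0.0018,0,0,0],[-0.8,0,0,-0.0018,0,0,0],[-0.8,0,0,-0.0018,0,0,0],[-0.8,0,0,-0.0018,0,0,0],[-0.8,0,0,-0.04,0,0,0],[-0.8,0,0,-0.09,0,0,0],[-0.8,0,0,-0.14,0,0,0],[-0.8,0,0,-0.15,0,0,0],[-0.8,0,0,-0.15,0,0,0]]'
python3 - <<'E'
from h import *
p=robot.read_camera('scene');c=cam(p)
v=world(np.array([[-.047,0,0]]),(.6632,-.0145,.217))[0];v=np.r_[v[:2],.217]
im=cv2.resize(cv2.cvtColor(p['frame'],cv2.COLOR_RGB2BGR)[140:240,300:420],None,fx=6,fy=6)
for Q in SHELF[:3]: cv2.polylines(im,[cv2.convexHull(((proj(c,world(Q,v,.0625))-[300,140]+.5)*6).astype(np.int32))],1,(0,255,0),1)
cv2.imwrite('pics/o6.png',im)
for r in robot.regions_of(p,'bottle'): print(r['conf'],back(c,np.argwhere(r['mask']).mean(0)[::-1],.0415).round(4),r['mask'].sum())
q=robot.read_camera('top');cq=cam(q)
for r in robot.regions_of(q,'bottle'): print(r['conf'],back(cq,np.argwhere(r['mask']).mean(0)[::-1],.0415).round(4),r['mask'].sum())
rel((.587,.0495,.25))
E
```

```text
t: 20.4
tool_pos: [0.6504, -0.0185, 0.2653]
orientation: [-0.34, 3.122, -0.001]
force: [-0.3, 1.0, -0.2]
opening: 0.0837
gripper_force: 0.0
0.88 [ 0.4502 -0.0348  0.0415] 285
0.6 [0.59   0.0499 0.0415] 530
0.52 [ 0.48   -0.1014  0.0415] 306
row [0.0459 0.0796 0.0124 0.     0.     0.    ] q [-0.11  0.26  1.29 -0.    1.6  -1.9 ] t 20.6
```

View pics/o6.png

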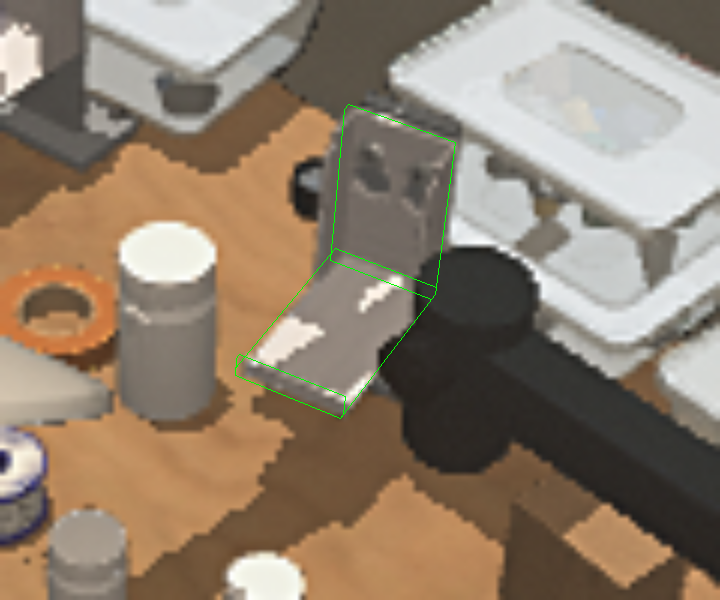

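The shelf hangs in place (the outline matches fully). The bottle is at (0.587,0.049). I re-grip it with a yaw of -0.22 and narrow fingers, so the gripper clears the hung shelf.

```bash
python3 - <<'E'
from h import *
rel((.587,.0492,.18),-.22)
E
```

```text
row [ 4.570e-02  7.930e-02  8.240e-02  1.000e-04 -1.200e-03  1.391e-01] q [-0.11  0.26  1.29 -0.    1.6  -1.9 ] t 20.6
```

```bash
python3 -m handwheel '[[-0.25,0.025,0.04,0,0,0,0.05],[-0.25,0.0457,0.0793,0,0,0,0.1],[-0.25,0.0457,0.0793,0.02,0,0,0.139],[-0.25,0.0457,0.0793,0.06,0,0,0.139],[-0.25,0.0457,0.0793,0.082,0,0,0.139],[-0.25,0.0457,0.0793,0.082,0,0,0.139],[-0.25,0.0457,0.0793,0.082,0,0,0.139]]'
python3 - <<'E'
from h import *
rel((.587,.0490,.052),-.22)
s=robot.read_state();p=robot.read_camera('wrist');save(p,'w7');c=cam(p,s)
a=np.linspace(0,2*np.pi,24,endpoint=False);ring=lambda r,z:np.c_[r*np.cos(a),r*np.sin(a),a*0+z]
BOT=[np.r_[ring(.022,0),ring(.022,.083)]]
for r in robot.regions_of(p,'bottle'):
    b=back(c,np.argwhere(r['mask']).mean(0)[::-1],.0415)
    print(r['conf'],r['rect'],b)
    if np.linalg.norm(b[:2]-[.587,.05])<.03: print(fit(BOT,[(c,r['mask'].astype(np.float32))],np.array([.587,.049,0])))
E
```

```text
t: 21.48
tool_pos: [0.5885, 0.0491, 0.1832]
orientation: [0.344, 3.122, 0.0]
force: [0.1, 0.2, -0.8]
opening: 0.0583
gripper_force: 0.0
row [ 1.500e-03 -4.000e-04  1.312e-01  0.000e+00  0.000e+00  1.000e-04] q [-0.    0.13  1.58  0.    1.43 -1.35] t 21.48
0.94 [116.7, 103.0, 180.0, 138.3] [ 0.48712983 -0.08983331  0.0415    ]
0.89 [175.6, 48.7, 233.7, 91.9] [ 0.45716674 -0.02487497  0.0415    ]
0.58 [299.6, 161.0, 345.0, 226.5] [0.59161801 0.04973516 0.0415    ]
(array([0.58640745, 0.05076626, 0.03577285]), np.float64(0.08170497417449951))
```

View pics/w7.png

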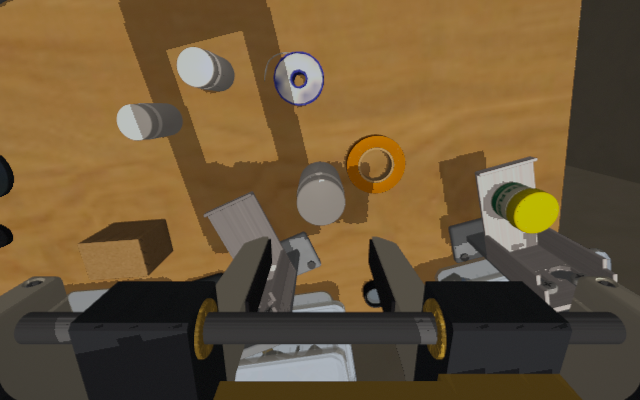

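The bottle (px 321,190) is centred between the fingers and the hung shelf lies clear to the left. I descend and grip.

```bash
python3 -m handwheel '[[-0.25,0.002,0.0004,0.04,0,0,0],[-0.25,0.002,0.0004,0.08,0,0,0],[-0.25,0.002,0.0004,0.11,0,0,0],[-0.25,0.002,0.0004,0.125,0,0,0],[-0.25,0.002,0.0004,0.131,0,0,0],[-0.25,0.002,0.0004,0.131,0,0,0],[0.4,0.002,0.0004,0.131,0,0,0],[0.4,0.002,0.0004,0.131,0,0,0],[0.4,0.002,0.0004,0.131,0,0,0],[0.4,0.002,0.0004,0.131,0,0,0],[0.4,0.002,0.0004,0.131,0,0,0]]' 15
python3 loc.py
```

```text
t: 22.95
tool_pos: [0.5874, 0.0499, 0.0529]
orientation: [0.344, 3.121, 0.0]
force: [-0.7, -1.0, 6.8]
opening: 0.044
gripper_force: 15.0
local [-0.0602  0.0792  0.0529] F [-0.9 -0.8  6.8] 22.95
```

```bash
python3 -m handwheel '[[0.4,0,0,-0.03,0,0,0],[0.4,0,0,-0.08,0,0,0],[0.4,0,0,-0.115,0,0,0],[0.4,0,0,-0.12,0,0,0],[0.4,0,0,-0.12,0,0,0]]'; python3 loc.py
python3 - <<'E'
from h import *
g=world(np.array([[-.060,0,0]]),(.6632,-.0145,.217))[0]
rel((g[0],g[1],.1225))
E
```

```text
t: 23.58
tool_pos: [0.5861, 0.0499, 0.1708]
orientation: [-0.344, -3.122, 0.0]
force: [-0.3, 0.2, -0.4]
opening: 0.0441
gripper_force: 15.0
local [-0.0614  0.0795  0.1708] F [-0.2  0.2 -0.4] 23.575
row [-0.035  -0.0715  0.0483  0.      0.      0.    ] q [-0.    0.14  1.6   0.    1.41 -1.35] t 23.57
```

```bash
python3 -m handwheel '[[0.4,-0.012,-0.025,0,0,0,0],[0.4,-0.024,-0.05,0,0,0,0],[0.4,-0.035,-0.0715,0,0,0,0],[0.4,-0.035,-0.0715,0,0,0,0],[0.4,-0.035,-0.0715,0.02,0,0,0],[0.4,-0.035,-0.0715,0.038,0,0,0],[0.4,-0.035,-0.0715,0.048,0,0,0],[0.4,-0.035,-0.0715,0.048,0,0,0],[0.4,-0.035,-0.0715,0.048,0,0,0]]'; python3 loc.py;  python3 -m handwheel '[[0.4,0,0,0.001,0,0,0],[0.4,0,0,0.002,0,0,0],[0.4,0,0,0.002,0,0,0]]'; python3 loc.py
```

```text
t: 24.7
tool_pos: [0.6054, -0.0273, 0.1242]
orientation: [0.344, 3.122, -0.0]
force: [-0.4, 0.2, -0.2]
opening: 0.0443
gripper_force: 15.0
local [-5.920e-02 -1.000e-04  1.242e-01] F [-0.4  0.3 -0.2] 24.7
t: 25.08
tool_pos: [0.6052, -0.0276, 0.1219]
orientation: [0.344, 3.122, -0.0]
force: [0.0, 0.1, -1.3]
opening: 0.0442
gripper_force: 15.0
local [-0.0595 -0.0003  0.1219] F [ 0.   0.1 -1.3] 25.075
```

```bash
python3 -m handwheel '[[0.4,0,0,0.001,0,0,0],[0.4,0,0,0.0015,0,0,0],[0.4,0,0,0.0015,0,0,0]]'; python3 loc.py;  python3 -m handwheel '[[0.4,0,0,0.001,0,0,0],[0.4,0,0,0.001,0,0,0],[0.4,0,0,0.001,0,0,0]]'; python3 loc.py
```

```text
t: 25.45
tool_pos: [0.605, -0.0275, 0.1201]
orientation: [-0.344, -3.123, -0.0]
force: [-0.4, -0.2, -1.9]
opening: 0.0444
gripper_force: 15.0
local [-5.960e-02 -1.000e-04  1.201e-01] F [-0.4 -0.1 -1.9] 25.45
t: 25.82
tool_pos: [0.605, -0.0275, 0.1192]
orientation: [-0.344, -3.123, -0.0]
force: [0.5, 0.3, -1.2]
opening: 0.0441
gripper_force: 15.0
local [-5.960e-02 -1.000e-04  1.192e-01] F [ 0.6  0.2 -1.2] 25.825
```

```bash
python3 -m handwheel '[[0.4,0,0,0.0008,0,0,0],[0.4,0,0,0.0008,0,0,0],[0.4,0,0,0.0008,0,0,0]]'; python3 loc.py
```

```text
t: 26.2
tool_pos: [0.605, -0.0275, 0.1184]
orientation: [-0.344, -3.123, 0.0]
force: [0.0, 0.2, -1.0]
opening: 0.0444
gripper_force: 15.0
local [-0.0596 -0.0002  0.1184] F [ 0.   0.2 -1. ] 26.2
```

```bash
python3 -m handwheel '[[0.4,0,0,0.0008,0,0,0],[0.4,0,0,0.0008,0,0,0],[0.4,0,0,0.0008,0,0,0]]'; python3 loc.py;python3 -m handwheel '[[0.4,0,0,0.0006,0,0,0],[0.4,0,0,0.0006,0,0,0],[0.4,0,0,0.0006,0,0,0]]'; python3 loc.py
```

```text
t: 26.58
tool_pos: [0.6052, -0.0275, 0.1179]
orientation: [0.344, 3.122, -0.0]
force: [-0.5, 0.6, 3.1]
opening: 0.0442
gripper_force: 15.0
local [-0.0595 -0.0002  0.1179] F [-0.4  0.7  3.1] 26.575
t: 26.95
tool_pos: [0.6053, -0.0276, 0.1179]
orientation: [0.344, 3.122, -0.0]
force: [-3.3, 0.1, 5.7]
opening: 0.0446
gripper_force: 15.0
local [-0.0593 -0.0003  0.1179] F [-3.2  0.9  5.7] 26.95
```

Seated. I ease off, release and rise.

```bash
python3 -m handwheel '[[0.4,0,0,-0.001,0,0,0],[0.4,0,0,-0.001,0,0,0],[-0.1,0,0,-0.001,0,0,0],[-0.3,0,0,-0.001,0,0,0],[-0.5,0,0,-0.001,0,0,0],[-0.5,0,0,-0.001,0,0,0],[-0.5,0,0,-0.03,0,0,0],[-0.5,0,0,-0.08,0,0,0],[-0.5,0,0,-0.13,0,0,0],[-0.5,0.03,0,-0.15,0,0,0],[-0.5,0.03,0,-0.15,0,0,0],[-0.5,0.03,0,-0.15,0,0,0]]'
python3 - <<'E'
from h import *
p=robot.read_camera('scene');c=cam(p)
v=world(np.array([[-.047,0,0]]),(.6632,-.0145,.217))[0];v=np.r_[v[:2],.217]
b=world(np.array([[-.0585,0,0]]),(.6632,-.0145,.217))[0]
im=cv2.resize(cv2.cvtColor(p['frame'],cv2.COLOR_RGB2BGR)[110:240,260:420],None,fx=4.6,fy=4.6)
D=lambda P,v,z,col:cv2.polylines(im,[cv2.convexHull(((proj(c,world(P,v,z))-[260,110]+.5)*4.6).astype(np.int32))],1,col,1)
for Q in SHELF[:3]: D(Q,v,.0625,(0,255,0))
a=np.linspace(0,2*np.pi,24,endpoint=False);ring=lambda r,z:np.c_[r*np.cos(a),r*np.sin(a),a*0+z]
B=np.r_[ring(.022,0),ring(.022,.083)];D(B,(b[0],b[1],0),.0665,(0,0,255))
cv2.imwrite('pics/o8.png',im)
for r in robot.regions_of(p,'bottle'):
    if abs(np.array(r['rect'])[0]-345)<25: print(r['conf'],r['rect'],fit([B],[(c,r['mask'].astype(np.float32))],np.array([b[0],b[1],0]),.0665),b)
E
```

```text
t: 28.45
tool_pos: [0.5757, -0.021, 0.2664]
orientation: [-0.344, -3.122, 0.0]
force: [0.1, 0.8, 0.3]
opening: 0.0695
gripper_force: 0.0
0.83 [337.0, 232.0, 347.8, 256.6] (array([ 0.60707196, -0.02609511,  0.01      ]), np.float64(1.0)) [ 0.60607196 -0.02709511  0.        ]
0.72 [347.2, 165.9, 366.1, 201.1] (array([ 0.60287415, -0.0305378 ,  0.16316998]), np.float64(0.07205855846405029)) [ 0.60607196 -0.02709511  0.        ]
```

View pics/o8.png

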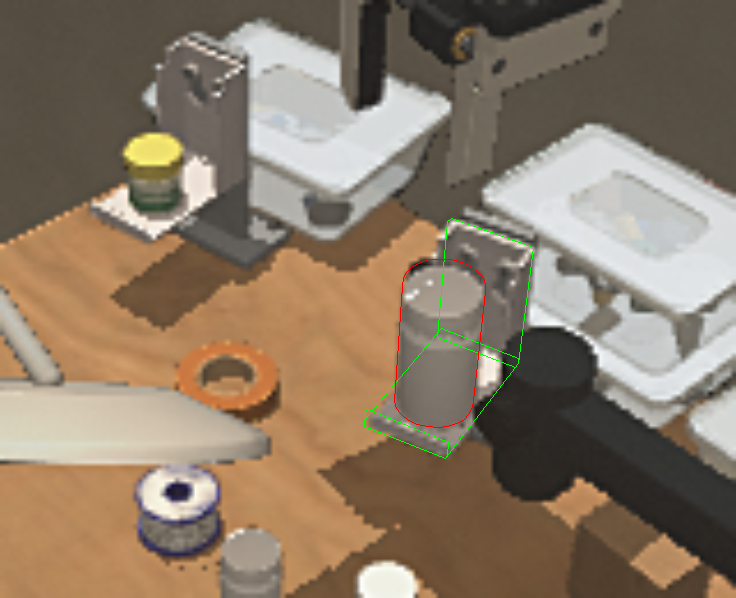

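The bottle stands upright on the hung shelf's ledge behind the lip, within a few mm of the target outline. Everything else is undisturbed and the gripper is clear, so I hand in.

```bash
python3 -m handwheel '[[-0.5,0,0,0,0,0,0],[-0.5,0,0,0,0,0,0],[-0.5,0,0,0,0,0,0]]'; python3 -c "
from plant import robot
print(robot.close_job())"
```

```text
t: 28.92
tool_pos: [0.5758, -0.021, 0.2667]
orientation: [-0.344, -3.122, -0.0]
force: [-0.1, 1.4, -0.4]
opening: 0.0699
gripper_force: 0.0
the job is handed in; nothing more can be done
None
```

I handed the job in at about 29 s: the last picture shows the shelf hanging on the empty stand's two screws, the bottle upright on its ledge behind the lip, and the reel, tape, carton and other stand where they were (no verdict came back).

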